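# Cap the stamp-ink bottle over the blotting sheet

### The arm

A 6-joint arm with a two-finger parallel gripper is mounted at the origin on a cart in front of the work surface, level with it; the furniture and walls round the work are solid. World frame = base frame: x ahead of the robot, y to its left, z up, the work surface at z = 0. Lengths are in m, angles in rad, forces in N, time in s.
With the tool pointing down it reaches from about 0.35 to 0.85 m from the base axis. Payload 8.1 kg.
Tool frame: the origin (TCP) lies at the centre of the arm's flange, where the gripper is bolted on; the fingertips stand 186 mm ahead of it and the grasp point (between the pads) lies 167 mm ahead of it; z points along the fingers, y is the line along which they close (so a half turn about z gives the same grasp; the last joint's range is limited). The gripper opens to 93 mm and grips with 3 to 60 N. Pads are 15 mm wide; open, the fingers measure 128 mm over their backs; the gripper's body (75 mm by 188 mm) begins 65 mm behind the grasp point.
Start: joints at [-1.35, 0.13, 1.488, -0, 1.523, -0.085], TCP at [0.181, -0.572, 0.405] pointing down, gripper open.
Joint ranges: [-2.96, 2.96], [-0.89, 2.26], [0.02, 2.5], [-1.34, 4.48], [0, 2.73], [-2.66, 2.66]. Speed limits (rad/s): [2.39, 2.39, 2.79, 3.14, 3.14, 3.14].

### API

Orientations are given as a rotation vector (axis times angle).
In Python, from plant import read_state, read_camera, camera_params, robot gives the robot as it stands.
- The arm moves only by the tool carry_out, never from a script. Its argument "targets" is a list of rows, each an object of numbers: "hand": the opening in per cent of the stroke, from 0 (shut) to 100 (fully open); "x", "y", "z": the shift along the tool's x, y, z in m; "ax", "ay", "az": the turn, a rotation vector about the tool's x, y, z in rad. In form: [{"hand": .., "x": .., "y": .., "z": .., "ax": .., "ay": .., "az": ..}, ...]. A call has 1 to 8 rows; each row is the pose to reach, as a shift and turn from the pose commanded when the call began, along the tool's axes at that moment; what a row does not reach only later rows make up. A row lasts 1/8 s, in which the tool goes at most 62.5 mm and 10.7 degrees, less where a joint would pass 70% of its speed; a pose out of reach is approached as far as the arm can. A call with a gripper value outside its range is refused whole. The fingers move at their own pace and stop on an object; "newtons" is the grip in N (left out, the last holds). Time passes only in rows, so rows that repeat a pose let the fingers close. It gives the time, the measured TCP pose, the force, the opening and the grip force at its end, in the units of the state.
- read_state(): the state, without advancing time (a new reading comes with each control period).
- read_camera(name): name is "side" or "top" or "wrist"; returns (picture, depth): 400x640x3 uint8, blue, green, red; 400x640 float32, m along the optical axis (not along the pixel's ray), 0 where there is no reading.
- camera_params(name): a dict with "fx", "fy", "cx", "cy" (pixels), "position" and "rotation" of the camera in the world. Camera axes: x right, y up, looking along -z (the intrinsics and any distortion apply to the point x, -y, -z); pixel columns grow to the right and rows downward; lengths in m; the calibration is good to about 2 mm. A picture is of the moment at which its call begins: read the wrist's pose just before it. camera_params takes no time and is no camera call; for the wrist camera it gives the pose at the moment of the call.
- robot.close_job(): hands the job in; it is judged then, once.
The state is a dict: "t": time; "q": joint angles; "dq": joint speeds; "joint_torque": joint torques, N m; "tool_pos": TCP position; "orientation": TCP orientation; "force": force on the tool from outside, world axes, zero at the start; "wrist_torque": the same for the moment, N m; "opening": finger opening in m; "gripper_force": force on a finger pad.
Only numpy, scipy, OpenCV 4.12 (cv2) and the standard library are available. Lean on these libraries where they do the work, as an engineer would, in place of code of your own. Each camera call takes 0.05 s, during which the arm holds its last target. There are 200 camera calls.

### The job

The blue stamp-ink bottle was left open. So that no drop lands on the desk, first slide it upright across the desk, without lifting or tipping it, onto the old ink ring in the middle of the green blotting sheet; then put its blue snap cap on the neck and press straight down until it clicks and sits flush on the bottle's shoulder. Do not ease off after the click: finish while still holding the cap and pressing it down firmly (not with brute force), and leave the other things on the desk alone.

Things in the scene. Friction and masses are not known exactly. Their poses are not given: they have to be found in the camera images.
- bottle: the open bottle (loose, 0.15 to 0.31 kg): dark blue, round, 50 mm diameter up to 53 mm height, white label band; above that it tapers to a flat round shoulder of 39 mm diameter, 66 mm above the foot, from which a white neck rises; nozzle tip 97 mm above the foot. Origin: centre of the underside, z up.
- shoulder (a point): centre of the flat top of the bottle's shoulder, 66 mm above its foot, where the cap's rim lands. The white neck above it is 16 mm in diameter, with a snap bead of 21 mm diameter 10 to 17 mm above this point, then a tapered nozzle up to 31 mm above this point.
- cap: the bottle's snap cap (loose, 30 g): dark blue, ribbed, round, 34 mm diameter, 38 mm tall, closed at the top, standing on its open rim on the desk. Origin: centre of the open rim, z up to the closed top. Any turn about z fits. Home on the bottle, its origin is at the shoulder point.
- cap_lugs (a point): centre of the ring of four sprung lugs inside the cap's 27 mm bore, 7 mm above the rim. They meet the bead when the rim is still about 10 mm above the shoulder; pushing on takes up to about 10 N until they jump over it some 7 mm above the shoulder; then the force drops to nothing until the rim lands. A firm press on the landed cap is 10 to 20 N.
- sheet: green blotting sheet, 150 x 150 mm, paper-thin and fixed flat on the desk, nothing to bump over; old dark blue ink ring of 53 mm diameter at its middle. Origin: its middle, at desk height, z up.
- red_bottle: bystander, fixed: the same bottle in red with its red cap home, 104 mm tall. Origin: centre of its underside.
- ink_pad: bystander, fixed: dark steel stamp pad, 70 x 110 mm, 14 mm high, its lid folded open behind it to some 22 mm height. Origin: centre of its underside.
- stamp: bystander, loose: wooden hand stamp with a turned knob, 21 x 48 x 55 mm. Origin: centre of its underside.
- candle: bystander, loose: tea light, green wax in a round metal cup, 38 mm diameter, 17 mm tall. Origin: centre of its underside.
- highlighter: bystander, loose: yellow highlighter pen lying down, 14 x 119 x 16 mm, long along its y. Origin: centre of its underside.
- notes: bystander, loose: yellow block of sticky notes, 67 x 67 x 16 mm. Origin: centre of its underside.
Mind the look-alikes: they are no part of the job. Several things look just like the cap: the one meant starts farthest from the robot's base.

How it is judged:
By the outcome, as a careful person would: the job done as asked, in the order asked, and still so for the second after the job is handed in, while the arm keeps its last pose, push and grip.
It also fails if it takes over 72 s, if anything falls off the work surface, if the arm or the gripper's body presses on something with over 40 N, if the wrist force passes 120 N, or if a joint passes its speed limit or range.

## Working session

There is one attempt and no reset: what is moved stays moved. The work goes in short steps, Python scripts to look and compute and a tool call to move; the robot and the scene stay as the last step left them, time stands still between calls to the robot, and variables do not carry over. Pictures are saved under pics/ and viewed, at most 10 in all, crops included, and the job is handed in when it is done.

Besides the shell and the picture viewer there is one more tool, called as name([rows], argument=value, ...), one row to a line, values as JSON. carry_out: Moves the arm, as the interface text tells. Its arguments: {"type":"object","properties":{"targets":{"type":"array","items":{"type":"object","properties":{"hand":{"type":"number"},"x":{"type":"number"},"y":{"type":"number"},"z":{"type":"number"},"ax":{"type":"number"},"ay":{"type":"number"},"az":{"type":"number"}}}},"newtons":{"type":"number"}},"required":["targets"]}

```bash
mkdir -p pics && ls
cat > h.py <<'E'
import numpy as np, cv2
from plant import read_state, read_camera, camera_params, robot
def shot(n,f):
    p=camera_params(n); im,d=read_camera(n); cv2.imwrite('pics/'+f+'.png',im); np.savez('pics/'+f,im=im,d=d,**{k:np.array(v) for k,v in p.items() if not isinstance(v,(str,dict,type(None)))}); return im,d,p
def rayplane(p,u,v,z):
    R=np.array(p['rotation']);R=R if R.shape==(3,3) else cv2.Rodrigues(R)[0]
    dist=np.array(p.get('distortion',np.zeros(5)),float)
    K=np.array([[p['fx'],0,p['cx']],[0,p['fy'],p['cy']],[0,0,1.]])
    x,y=cv2.undistortPoints(np.array([[[u,v]]],float),K,dist)[0,0]
    r=R@np.array([x,-y,-1]); o=np.array(p['position'])
    return o+r*(z-o[2])/r[2]
def proj(p,X):
    R=np.array(p['rotation']);R=R if R.shape==(3,3) else cv2.Rodrigues(R)[0]
    c=R.T@(np.array(X)-p['position']); return p['cx']+p['fx']*c[0]/-c[2], p['cy']-p['fy']*c[1]/-c[2]
E
python3 - <<'E'
from h import *
print(read_state())
for n in('top','side'):
    im,d,p=shot(n,n+'0'); print(n,p)
E
```

```text
pics
{'t': 0.0, 'q': array([-1.35037830e+00,  1.31135547e-01,  1.48930150e+00, -2.97263183e-05,
        1.52297195e+00, -8.53982726e-02]), 'dq': array([-0.00049157,  0.0003727 ,  0.00032862, -0.00144976,  0.00109674,
        0.00029046]), 'joint_torque': array([ 1.70281506e-03, -5.59839749e+01, -4.91755843e+01,  7.70665496e-02,
        3.60483024e-02, -1.83519123e-04]), 'tool_pos': array([ 0.18060865, -0.57192692,  0.40369023]), 'orientation': array([-3.10314808e+00, -4.78231907e-01,  2.38861573e-04]), 'force': array([-0.77359514,  0.12124026, -0.6398093 ]), 'wrist_torque': array([-0.02769006, -0.00294579, -0.02230431]), 'gripper_force': 0.0, 'opening': 0.09298743917032339}
top {'fx': 420.22976492296027, 'fy': 420.22976492296027, 'cx': 318.9324538537648, 'cy': 199.9136393581049, 'position': array([ 0.43110942, -0.07634019,  1.26943048]), 'rotation': array([ 0.12365207, -0.083289  , -1.57820764])}
side {'fx': 377.58182351638357, 'fy': 377.58182351638357, 'cx': 319.75134419365577, 'cy': 197.3571634510313, 'position': array([ 0.58550037, -0.92848526,  0.84531223]), 'rotation': array([8.45864523e-01, 6.87967090e-05, 3.59129238e-02])}
```

View pics/top0.png

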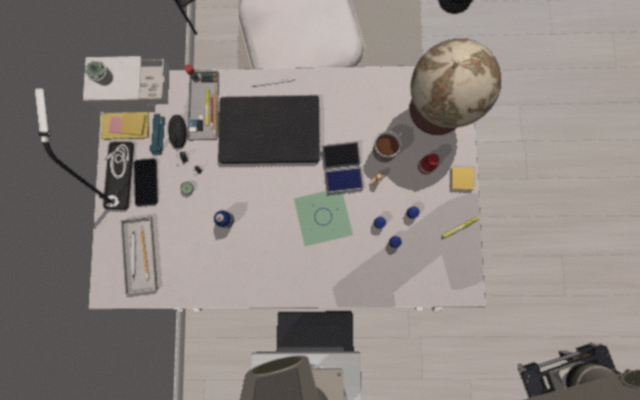

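View pics/side0.png

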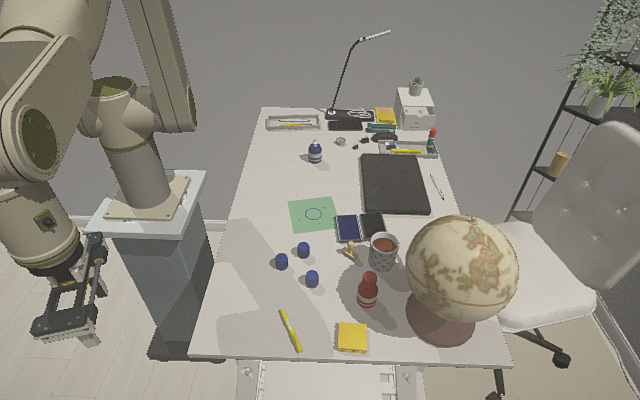

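The top picture shows the open bottle at about (222,218), the green sheet with its ring at (323,217), and three look-alike caps at (379,222), (413,212) and (395,242). The side picture shows the same three caps and the bottle at (315,152).

Run:
```python
from h import *
for n in('top','side'):
    z=np.load('pics/%s0.npz'%n); p={k:z[k] for k in('fx','fy','cx','cy','position','rotation')}
    im=z['im'];d=z['d'];hsv=cv2.cvtColor(im,cv2.COLOR_BGR2HSV)
    for nm,lo,hi,zz in(('blue',(108,110,25),(130,255,255),.038),('green',(55,50,90),(90,255,255),0)):
        c,_,st,ce=cv2.connectedComponentsWithStats(cv2.inRange(hsv,lo,hi))
        for s,k in zip(st[1:],ce[1:]):
            if s[4]>25:
                print(n,nm,s,k.round(1),rayplane(p,*k,zz).round(4),'z0',rayplane(p,*k,0)[:2].round(4),'depth',d[int(k[1]),int(k[0])])
z=np.load('pics/top0.npz');p={k:z[k] for k in('fx','fy','cx','cy','position','rotation')}
im=z['im'];cv2.imwrite('pics/c.png',cv2.resize(im[170:270,190:430],None,fx=3.3,fy=3.3,interpolation=2))
```

```text
top blue [328 170  33  20 527] [343.7 179.5] [ 0.6546 -0.1194  0.038 ] z0 [ 0.6615 -0.1207] depth 1.2702782
top blue [408 208  11  10  84] [412.7 212.2] [ 0.5548 -0.3197  0.038 ] z0 [ 0.5586 -0.3272] depth 1.2276475
top blue [216 212  14  14  92] [224.3 219.2] [0.5401 0.2351 0.038 ] z0 [0.5435 0.2447] depth 1.2119151
top blue [375 218  10  10  77] [379.5 222.3] [ 0.5262 -0.2221  0.038 ] z0 [ 0.5292 -0.2266] depth 1.2307116
top blue [390 237  11  10  80] [394.9 241.6] [ 0.4696 -0.2651  0.038 ] z0 [ 0.4708 -0.271 ] depth 1.2222247
```

View pics/c.png

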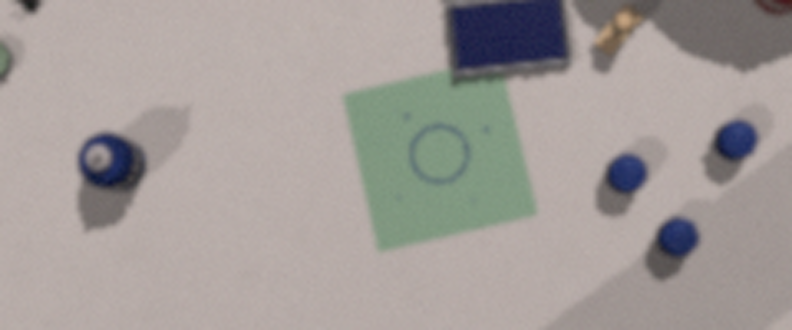

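The three caps stand about 0.640, 0.571 and 0.539 m from the base. The farthest, at pixel (413,212), is the one meant. The ring is at crop (440,154), which is pixel (323.3,216.7), and the nozzle tip at crop (102,157), which is (220.9,217.6).

```bash
cat >> h.py <<'E'
def load(f):
    z=np.load('pics/%s.npz'%f); return z['im'],z['d'],{k:z[k] for k in('fx','fy','cx','cy','position','rotation')}
from scipy.spatial.transform import Rotation as Ro
def delta(pos,yaw_y=(0,-1)):
    # world TCP target, tool down, tool y along yaw_y -> shift & turn in tool axes
    s=read_state(); R=Ro.from_rotvec(s['orientation'])
    y=np.array([*yaw_y,0.]);zt=np.array([0,0,-1.]);T=Ro.from_matrix(np.c_[np.cross(y,zt),y,zt])
    return (R.inv().apply(np.array(pos)-s['tool_pos'])).round(4),(R.inv()*T).as_rotvec().round(4)
E
python3 - <<'E'
from h import *
im,d,p=load('top0')
print('tip',rayplane(p,220.9,217.6,.097),'ring',rayplane(p,323.3,216.7,0))
hsv=cv2.cvtColor(im,cv2.COLOR_BGR2HSV)
m=cv2.inRange(hsv,(40,40,80),(95,255,255));m[:, :290]=0;m[:,360:]=0
c=max(cv2.findContours(m,0,2)[0],key=cv2.contourArea);r=cv2.minAreaRect(c);print(r,rayplane(p,*r[0],0))
im,d,p=load('side0'); print('side tip',rayplane(p,316,143,.097))
print(delta((.541,.232,.37)))
E
```

```text
tip [0.5394473  0.22980143 0.097     ] ring [ 0.54782989 -0.05722359  0.        ]
((322.70587158203125, 216.32351684570312), (46.081764221191406, 44.86908721923828), 75.96376037597656) [ 0.54899436 -0.05543333  0.        ]
side tip [0.54662067 0.20765121 0.097     ]
(array([ 0.5857, -0.6581,  0.035 ]), array([-1.700e-03,  1.000e-04,  3.058e-01]))
```

carry_out([
  {"hand": 100, "x": 0.055, "y": -0.0617, "z": 0.004, "az": 0.03},
  {"x": 0.083, "y": -0.0933, "z": 0.006, "az": 0.05, "hand": 100},
  {"x": 0.124, "y": -0.14, "z": 0.008, "az": 0.07, "hand": 100},
  {"x": 0.166, "y": -0.186, "z": 0.01, "az": 0.09, "hand": 100},
  {"x": 0.207, "y": -0.233, "z": 0.012, "az": 0.11, "hand": 100},
  {"x": 0.249, "y": -0.28, "z": 0.015, "az": 0.13, "hand": 100},
  {"x": 0.29, "y": -0.326, "z": 0.017, "az": 0.15, "hand": 100},
  {"x": 0.332, "y": -0.373, "z": 0.02, "az": 0.17, "hand": 100},
], newtons=20)

```text
schema error: expected keys hand, x, y, z, ax, ay, az
```

```bash
python3 -c "
from h import *
print(read_state()['tool_pos'],read_state()['q'],delta((.541,.232,.37)))"
```

```text
[ 0.18061679 -0.57194484  0.40377333] [-1.35038883e+00  1.31095333e-01  1.48919400e+00  2.42806086e-05
  1.52301360e+00 -8.53906933e-02] (array([ 0.5857, -0.6581,  0.035 ]), array([-1.700e-03,  1.000e-04,  3.058e-01]))
```

carry_out([
  {"hand": 100, "x": 0.586, "y": -0.658, "z": 0.035, "ax": 0, "ay": 0, "az": 0.306},
  {"hand": 100, "x": 0.586, "y": -0.658, "z": 0.035, "ax": 0, "ay": 0, "az": 0.306},
  {"hand": 100, "x": 0.586, "y": -0.658, "z": 0.035, "ax": 0, "ay": 0, "az": 0.306},
  {"hand": 100, "x": 0.586, "y": -0.658, "z": 0.035, "ax": 0, "ay": 0, "az": 0.306},
  {"hand": 100, "x": 0.586, "y": -0.658, "z": 0.035, "ax": 0, "ay": 0, "az": 0.306},
  {"hand": 100, "x": 0.586, "y": -0.658, "z": 0.035, "ax": 0, "ay": 0, "az": 0.306},
  {"hand": 100, "x": 0.586, "y": -0.658, "z": 0.035, "ax": 0, "ay": 0, "az": 0.306},
  {"hand": 100, "x": 0.586, "y": -0.658, "z": 0.035, "ax": 0, "ay": 0, "az": 0.306},
], newtons=20)

```text
t: 1.1
tool_pos: [0.3854, -0.1144, 0.3847]
orientation: [3.141, -0.001, 0.001]
force: [1.1, -0.2, 0.2]
opening: 0.0932
gripper_force: 0.0
```

```bash
python3 -c "
from h import *
print(read_state()['tool_pos'],read_state()['q'],delta((.541,.232,.37)))"
```

```text
[ 0.38538618 -0.11437676  0.38474248] [-4.16214572e-01 -4.26509590e-01  2.02705747e+00  5.37485291e-07
  1.54052624e+00  1.15519195e+00] (array([ 0.1554, -0.3465,  0.0147]), array([ 0.0002, -0.0005, -0.0006]))
```

carry_out([
  {"hand": 100, "x": 0.155, "y": -0.345, "z": 0.015, "ax": 0, "ay": 0, "az": 0},
  {"hand": 100, "x": 0.155, "y": -0.345, "z": 0.015, "ax": 0, "ay": 0, "az": 0},
  {"hand": 100, "x": 0.155, "y": -0.345, "z": 0.015, "ax": 0, "ay": 0, "az": 0},
  {"hand": 100, "x": 0.155, "y": -0.345, "z": 0.015, "ax": 0, "ay": 0, "az": 0},
  {"hand": 100, "x": 0.155, "y": -0.345, "z": 0.015, "ax": 0, "ay": 0, "az": 0},
  {"hand": 100, "x": 0.155, "y": -0.345, "z": 0.015, "ax": 0, "ay": 0, "az": 0},
  {"hand": 100, "x": 0.155, "y": -0.345, "z": 0.015, "ax": 0, "ay": 0, "az": 0},
  {"hand": 100, "x": 0.155, "y": -0.345, "z": 0.015, "ax": 0, "ay": 0, "az": 0},
])

```text
t: 2.1
tool_pos: [0.54, 0.2287, 0.3691]
orientation: [3.141, 0.001, -0.003]
force: [-0.0, 0.8, 0.1]
opening: 0.0927
gripper_force: 0.0
```

```bash
python3 -c "
from h import *
print(read_state()['tool_pos'],read_state()['q'],delta((.541,.232,.37)))
im,d,p=shot('wrist','w1');print(p)"
```

```text
[0.54001428 0.22866679 0.36905967] [ 3.13252924e-01  1.13494982e-01  1.57177631e+00 -3.63095246e-04
  1.45811316e+00  1.88334049e+00] (array([ 0.001 , -0.0033, -0.0009]), array([0.0009, 0.0016, 0.0007]))
{'fx': 280.85105371326597, 'fy': 280.85105371326597, 'cx': 317.8606746441026, 'cy': 197.1510677235392, 'position': array([0.61263539, 0.22793798, 0.34935104]), 'rotation': array([-0.20948877,  0.20922658, -1.56078604])}
```

View pics/w1.png

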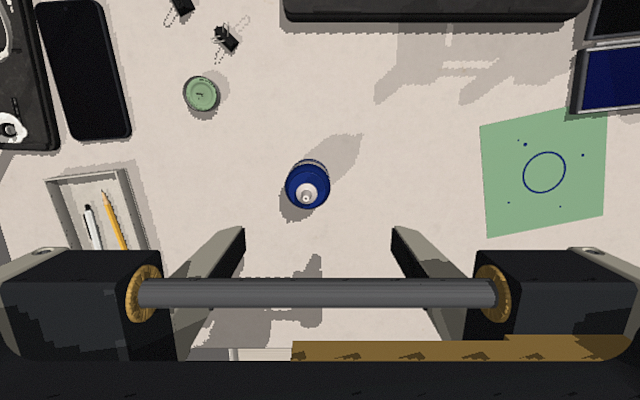

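The wrist picture shows the nozzle tip at about (306,198), the bottle's body round (307,186), the ring at about (544,172) with the fingers clear of the bottle.

```bash
python3 -c "
from h import *
im,d,p=load('w1')
print('tip',rayplane(p,306,198,.097), d[198,306])
hsv=cv2.cvtColor(im,cv2.COLOR_BGR2HSV)
m=cv2.inRange(hsv,(100,60,20),(130,255,255))
def ell(m,x0,x1,y0,y1,z):
    k=np.zeros_like(m);k[y0:y1,x0:x1]=m[y0:y1,x0:x1]
    c=np.vstack(cv2.findContours(k,0,2)[0]);e=cv2.fitEllipse(cv2.convexHull(c));print(e,rayplane(p,*e[0],z));return e
ell(m,515,575,145,200,0)
ell(m,280,340,150,215,.05)
w=cv2.inRange(hsv,(0,0,120),(30,60,255)); ell(w,294,319,183,207,.08)
"
```

```text
tip [0.54287248 0.23895674 0.097     ] 0.26531526
((540.5228271484375, 167.06048583984375), (46.30109786987305, 52.34449005126953), 158.13243103027344) [ 0.55622652 -0.05111583  0.        ]
((307.60968017578125, 183.8437957763672), (44.61899185180664, 50.10498046875), 8.29595947265625) [0.54589975 0.23907284 0.05      ]
((306.0144348144531, 202.33274841308594), (24.401596069335938, 38.875675201416016), 1.8516106605529785) [0.53368101 0.23973516 0.08      ]
```

```bash
python3 -c "
from h import *
im,d,p=load('w1')
hsv=cv2.cvtColor(im,cv2.COLOR_BGR2HSV)
sub=hsv[148:198,518:572]; b=(sub[...,0]>98)&(sub[...,0]<130)&(sub[...,1]>90)
ys,xs=np.nonzero(b); pts=np.c_[xs+518,ys+148]
n,l,st,ce=cv2.connectedComponentsWithStats(b.astype('uint8'));i=1+st[1:,4].argmax();print(st[i])
ys,xs=np.nonzero(l==i);W=np.array([rayplane(p,x+518,y+148,0)[:2] for x,y in zip(xs,ys)])
a=np.linalg.lstsq(np.c_[2*W,np.ones(len(W))],(W**2).sum(1),rcond=None)[0];print('ring',a[:2],'r',np.sqrt(a[2]+a[:2]@a[:2]))
print(delta((.5425,.237,.207)))
"
```

```text
[  5   4  43  41 194]
ring [ 0.54955012 -0.056459  ] r 0.02572080716161521
(array([ 0.0026, -0.0092,  0.1626]), array([ 0.0007,  0.0007, -0.0004]))
```

carry_out([
  {"hand": 100, "x": 0.0025, "y": -0.009, "z": 0.03, "ax": 0, "ay": 0, "az": 0},
  {"hand": 100, "x": 0.0025, "y": -0.009, "z": 0.07, "ax": 0, "ay": 0, "az": 0},
  {"hand": 100, "x": 0.0025, "y": -0.009, "z": 0.11, "ax": 0, "ay": 0, "az": 0},
  {"hand": 100, "x": 0.0025, "y": -0.009, "z": 0.14, "ax": 0, "ay": 0, "az": 0},
  {"hand": 100, "x": 0.0025, "y": -0.009, "z": 0.155, "ax": 0, "ay": 0, "az": 0},
  {"hand": 100, "x": 0.0025, "y": -0.009, "z": 0.162, "ax": 0, "ay": 0, "az": 0},
  {"hand": 100, "x": 0.0025, "y": -0.009, "z": 0.162, "ax": 0, "ay": 0, "az": 0},
])

```text
t: 3.02
tool_pos: [0.5431, 0.2374, 0.2088]
orientation: [-3.141, 0.001, -0.002]
force: [-0.7, -0.4, 0.6]
opening: 0.0929
gripper_force: 0.0
```

```bash
python3 -c "
from h import *
s=read_state();print(s['tool_pos'],s['force'])
im,d,p=shot('side','s2');cv2.imwrite('pics/s2c.png',cv2.resize(im[60:220,200:440],None,fx=3,fy=3))
print(proj(p,(s['tool_pos'][0],s['tool_pos'][1],.04)))"
```

```text
[0.54312669 0.23735846 0.20875456] [-0.7014673  -0.40838106  0.58161463]
(np.float64(315.2588487510836), np.float64(151.45647034503588))
```

View pics/s2c.png

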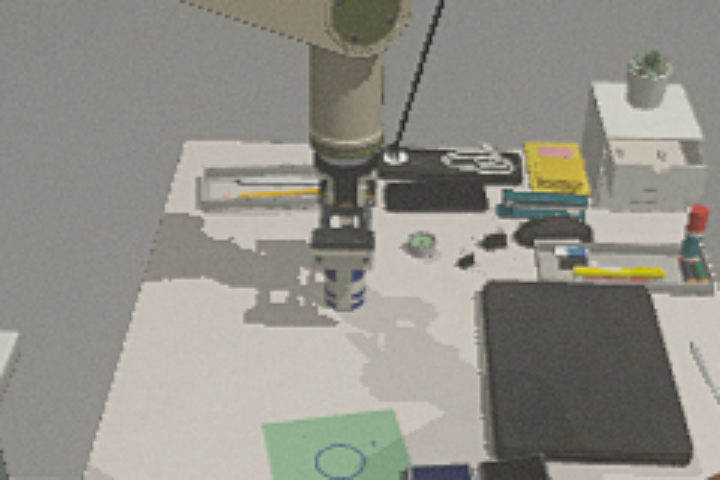

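The crop shows the bottle standing between the fingers, with the near finger over the label at crop (345,285). Closing now.

carry_out([
  {"hand": 45, "x": 0, "y": 0, "z": 0, "ax": 0, "ay": 0, "az": 0},
  {"hand": 45, "x": 0, "y": 0, "z": 0, "ax": 0, "ay": 0, "az": 0},
  {"hand": 45, "x": 0, "y": 0, "z": 0, "ax": 0, "ay": 0, "az": 0},
  {"hand": 45, "x": 0, "y": 0, "z": 0, "ax": 0, "ay": 0, "az": 0},
  {"hand": 45, "x": 0, "y": 0, "z": 0, "ax": 0, "ay": 0, "az": 0},
  {"hand": 45, "x": 0, "y": 0, "z": 0, "ax": 0, "ay": 0, "az": 0},
  {"hand": 45, "x": 0, "y": 0, "z": 0, "ax": 0, "ay": 0, "az": 0},
], newtons=12)

```text
t: 3.95
tool_pos: [0.5428, 0.2378, 0.2079]
orientation: [-3.141, 0.0, -0.0]
force: [-0.7, 1.8, -0.0]
opening: 0.0498
gripper_force: 12.0
```

```bash
python3 -c "
from h import *
s=read_state();print(s['tool_pos'],s['force'],s['wrist_torque'],s['opening'],s['gripper_force'])
print(delta((.5495,-.0565,s['tool_pos'][2])))"
```

```text
[0.54276554 0.23779898 0.20793818] [-0.72702254  1.84341233 -0.00902643] [0.37386481 0.03943516 0.01828929] 0.04979586735210975 11.999910771846771
(array([ 6.800e-03,  2.943e-01, -1.000e-04]), array([-0.0003, -0.0001, -0.0001]))
```

carry_out([
  {"hand": 45, "x": 0, "y": 0.008, "z": 0.0005, "ax": 0, "ay": 0, "az": 0},
  {"hand": 45, "x": 0.0005, "y": 0.025, "z": 0.0005, "ax": 0, "ay": 0, "az": 0},
  {"hand": 45, "x": 0.001, "y": 0.045, "z": 0.0005, "ax": 0, "ay": 0, "az": 0},
  {"hand": 45, "x": 0.0015, "y": 0.065, "z": 0.0005, "ax": 0, "ay": 0, "az": 0},
  {"hand": 45, "x": 0.002, "y": 0.085, "z": 0.0005, "ax": 0, "ay": 0, "az": 0},
  {"hand": 45, "x": 0.0025, "y": 0.105, "z": 0.0005, "ax": 0, "ay": 0, "az": 0},
  {"hand": 45, "x": 0.003, "y": 0.12, "z": 0.0005, "ax": 0, "ay": 0, "az": 0},
  {"hand": 45, "x": 0.003, "y": 0.128, "z": 0.0005, "ax": 0, "ay": 0, "az": 0},
])

```text
t: 4.95
tool_pos: [0.5459, 0.1078, 0.2079]
orientation: [-3.141, 0.003, -0.001]
force: [-0.9, 4.8, 6.5]
opening: 0.05
gripper_force: 12.0
```

```bash
python3 -c "
from h import *
s=read_state();print(s['tool_pos'],s['force'],s['wrist_torque'],s['opening'],s['gripper_force'])
print(delta((.5495,-.0565,s['tool_pos'][2])))"
```

```text
[0.54592243 0.10779423 0.20791462] [-0.87352547  4.79278937  6.46749384] [ 0.86998053  0.02782709 -0.02957432] 0.0499778148336967 12.001566588878632
(array([ 0.0039,  0.1643, -0.    ]), array([-0.0003, -0.0008, -0.0018]))
```

carry_out([
  {"hand": 45, "x": 0.0005, "y": 0.01, "z": 0, "ax": 0, "ay": 0, "az": 0},
  {"hand": 45, "x": 0.001, "y": 0.03, "z": 0, "ax": 0, "ay": 0, "az": 0},
  {"hand": 45, "x": 0.0015, "y": 0.055, "z": 0, "ax": 0, "ay": 0, "az": 0},
  {"hand": 45, "x": 0.002, "y": 0.08, "z": 0, "ax": 0, "ay": 0, "az": 0},
  {"hand": 45, "x": 0.0025, "y": 0.105, "z": 0, "ax": 0, "ay": 0, "az": 0},
  {"hand": 45, "x": 0.003, "y": 0.13, "z": 0, "ax": 0, "ay": 0, "az": 0},
  {"hand": 45, "x": 0.0035, "y": 0.15, "z": 0, "ax": 0, "ay": 0, "az": 0},
  {"hand": 45, "x": 0.004, "y": 0.162, "z": 0, "ax": 0, "ay": 0, "az": 0},
])

```text
t: 5.95
tool_pos: [0.5494, -0.0542, 0.2079]
orientation: [-3.141, 0.003, -0.0]
force: [0.8, 6.6, 8.1]
opening: 0.0497
gripper_force: 12.0
```

```bash
python3 -c "
from h import *
s=read_state();print(s['tool_pos'],s['force'],s['wrist_torque'],s['opening'],s['gripper_force'])
print(delta((.5495,-.0565,s['tool_pos'][2])))
im,d,p=shot('wrist','w2');print(p['position'],p['rotation'],proj(p,(s['tool_pos'][0],s['tool_pos'][1],.066)),proj(p,(.5495,-.0565,0)))
im,d,p=shot('side','s3');print(proj(p,(.5495,-.0565,0)))"
```

```text
[ 0.54936164 -0.05422097  0.20792627] [0.84331716 6.61558843 8.11504612] [1.10344822 0.07081892 0.00878511] 0.04972616144158994 12.00216293334961
(array([ 0.0001,  0.0023, -0.    ]), array([-0.0005, -0.0003, -0.0018]))
[ 0.62199727 -0.0551164   0.18830181] [-0.20678969  0.20931436 -1.56333363] (np.float64(316.74833006769774), np.float64(275.1774005324271)) (np.float64(320.40505834509116), np.float64(226.05363981099836))
(np.float64(313.4396310161553), np.float64(214.08493418420363))
```

View pics/w2.png

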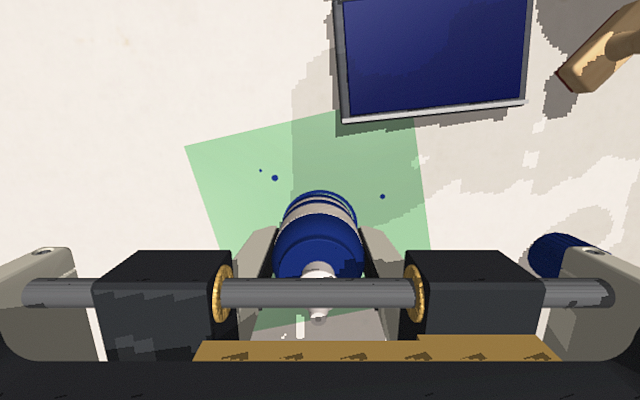

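The bottle is between the pads over the sheet. Its visible front foot edge is at about (319,190), and the neighbouring cap at the right (565,255) is clear of the hand.

```bash
python3 -c "
from h import *
im,d,p=load('w2')
for r in range(184,196,1): print(r,im[r,319],end=' ')
print()
for r in (189,190,191): print(rayplane(p,319,r,0)-[.025,0,0])
# left/right silhouette at foot height
hsv=cv2.cvtColor(im,cv2.COLOR_BGR2HSV)
print([ (c,tuple(hsv[240,c])) for c in range(268,284,2)],[ (c,tuple(hsv[240,c])) for c in range(352,372,2)])
"
```

```text
184 [149 186 149] 185 [147 186 149] 186 [147 186 149] 187 [148 187 149] 188 [150 194 156] 189 [140 171 137] 190 [113  57  35] 191 [119  37  19] 192 [124  62  40] 193 [120  85  60] 194 [88 61 43] 195 [74 22  7] 
[ 0.55172612 -0.05554177  0.        ]
[ 0.55101682 -0.05554058  0.        ]
[ 0.55030616 -0.05553938  0.        ]
[(268, (np.uint8(18), np.uint8(33), np.uint8(177))), (270, (np.uint8(23), np.uint8(32), np.uint8(158))), (272, (np.uint8(110), np.uint8(27), np.uint8(28))), (274, (np.uint8(120), np.uint8(15), np.uint8(17))), (276, (np.uint8(173), np.uint8(22), np.uint8(92))), (278, (np.uint8(114), np.uint8(196), np.uint8(61))), (280, (np.uint8(113), np.uint8(184), np.uint8(75))), (282, (np.uint8(111), np.uint8(202), np.uint8(82)))] [(352, (np.uint8(113), np.uint8(192), np.uint8(109))), (354, (np.uint8(113), np.uint8(189), np.uint8(105))), (356, (np.uint8(113), np.uint8(194), np.uint8(96))), (358, (np.uint8(113), np.uint8(206), np.uint8(84))), (360, (np.uint8(5), np.uint8(24), np.uint8(130))), (362, (np.uint8(75), np.uint8(36), np.uint8(14))), (364, (np.uint8(165), np.uint8(13), np.uint8(38))), (366, (np.uint8(20), np.uint8(33), np.uint8(171))), (368, (np.uint8(20), np.uint8(35), np.uint8(177))), (370, (np.uint8(21), np.uint8(34), np.uint8(175)))]
```

carry_out([
  {"hand": 45, "x": -0.0005, "y": 0.0015, "z": 0, "ax": 0, "ay": 0, "az": 0},
  {"hand": 45, "x": -0.0015, "y": 0.0025, "z": 0, "ax": 0, "ay": 0, "az": 0},
  {"hand": 45, "x": -0.0015, "y": 0.0025, "z": 0, "ax": 0, "ay": 0, "az": 0},
  {"hand": 45, "x": -0.0015, "y": 0.0025, "z": -0.0005, "ax": 0, "ay": 0, "az": 0},
  {"hand": 80, "x": -0.0015, "y": 0.0025, "z": -0.0005, "ax": 0, "ay": 0, "az": 0},
  {"hand": 80, "x": -0.0015, "y": 0.0025, "z": -0.0005, "ax": 0, "ay": 0, "az": 0},
  {"hand": 80, "x": -0.0015, "y": 0.0025, "z": -0.0005, "ax": 0, "ay": 0, "az": 0},
  {"hand": 80, "x": -0.0015, "y": 0.0025, "z": -0.0005, "ax": 0, "ay": 0, "az": 0},
])

```text
t: 7.05
tool_pos: [0.548, -0.0548, 0.2076]
orientation: [-3.142, 0.0, 0.001]
force: [0.3, -1.0, -0.5]
opening: 0.0739
gripper_force: 0.0
```

carry_out([
  {"hand": 80, "x": 0, "y": 0, "z": -0.01, "ax": 0, "ay": 0, "az": 0},
  {"hand": 80, "x": 0, "y": 0, "z": -0.04, "ax": 0, "ay": 0, "az": 0},
  {"hand": 80, "x": 0, "y": 0, "z": -0.08, "ax": 0, "ay": 0, "az": 0},
  {"hand": 80, "x": 0, "y": 0, "z": -0.12, "ax": 0, "ay": 0, "az": 0},
  {"hand": 80, "x": 0, "y": 0, "z": -0.15, "ax": 0, "ay": 0, "az": 0},
  {"hand": 80, "x": 0, "y": 0, "z": -0.16, "ax": 0, "ay": 0, "az": 0},
  {"hand": 80, "x": 0, "y": 0, "z": -0.16, "ax": 0, "ay": 0, "az": 0},
])

```text
t: 7.92
tool_pos: [0.5483, -0.0549, 0.3683]
orientation: [3.141, -0.0, 0.002]
force: [0.2, 0.5, -0.7]
opening: 0.0746
gripper_force: 0.0
```

```bash
python3 -c "
from h import *
s=read_state();print(s['tool_pos'],s['force'],s['opening'])
im,d,p=shot('wrist','w3');print(proj(p,(.5495,-.0565,0)),proj(p,(.5495,-.0565,.097)))"
```

```text
[ 0.54828651 -0.05488741  0.36829432] [ 0.19495737  0.53685639 -0.67296116] 0.0746043529158961
(np.float64(318.7184784404595), np.float64(179.72585544065106)) (np.float64(318.97154991415795), np.float64(200.66187654135248))
```

View pics/w3.png

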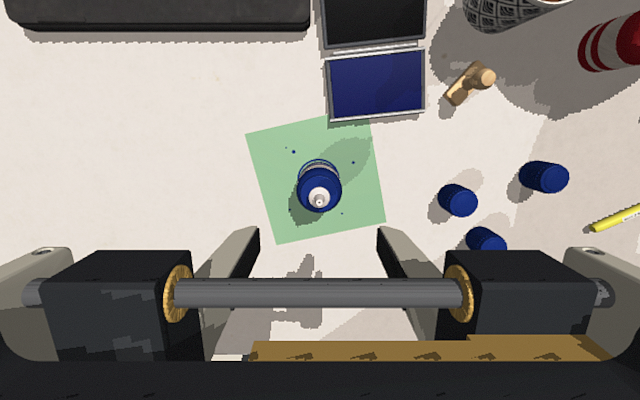

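The bottle stands upright on the sheet's middle with the nozzle at (319,200), where I expected (319,200.7). The wanted cap is at about (543,177), the farthest of the three.

```bash
python3 -c "
from h import *
im,d,p=load('w3')
print('tip',rayplane(p,319,200.5,.097))
hsv=cv2.cvtColor(im,cv2.COLOR_BGR2HSV)
m=cv2.inRange(hsv,(105,100,20),(130,255,255))
k=np.zeros_like(m);k[150:215,285:350]=m[150:215,285:350]
c=np.vstack(cv2.findContours(k,0,2)[0]);e=cv2.fitEllipse(cv2.convexHull(c));print(e,rayplane(p,*e[0],.05))
print('foot',[rayplane(p,319,r,0)-[.025,0,0] for r in (158,159,160)])
g=cv2.inRange(hsv,(40,40,60),(95,255,255));g[:,:200]=0;g[:,420:]=0
n,l,st,ce=cv2.connectedComponentsWithStats(g);i=1+st[1:,4].argmax();print(cv2.minAreaRect(np.argwhere(l==i)[:,::-1].astype(np.int32)))
h=cv2.convexHull(np.argwhere(l==i)[:,::-1].astype(np.int32));q=cv2.approxPolyDP(h,6,True)[:,0];print(q)
for a in q: print(rayplane(p,*a,0))
print(delta((.555,-.322,.34)))
"
```

```text
tip [ 0.54965672 -0.05652651  0.097     ]
((306.0580749511719, 183.32647705078125), (59.15645217895508, 89.61405944824219), 118.03956604003906) [ 0.55576839 -0.04261185  0.05      ]
foot [array([ 0.55193901, -0.05685644,  0.        ]), array([ 0.55070034, -0.05685643,  0.        ]), array([ 0.54945936, -0.05685641,  0.        ])]
((316.80908203125, 176.36557006835938), (116.7719955444336, 124.03326416015625), 78.17850494384766)
[[385 221]
 [276 244]
 [245 134]
 [325 115]
 [368 119]]
[ 0.49405887 -0.14374029  0.        ]
[0.46133269 0.00107638 0.        ]
[0.60608666 0.03289164 0.        ]
[ 0.62810355 -0.06400946  0.        ]
[ 0.62345441 -0.11547386  0.        ]
(array([0.0071, 0.2672, 0.027 ]), array([-0.0002,  0.001 , -0.0002]))
```

The sheet's corner diagonal gives a middle of (0.550,-0.055). The bottle, at (0.5497,-0.0565), is centred to within about 1 mm. Now on to the cap.

carry_out([
  {"hand": 80, "x": 0.002, "y": 0.05, "z": 0, "ax": 0, "ay": 0, "az": 0},
  {"hand": 80, "x": 0.004, "y": 0.11, "z": 0.01, "ax": 0, "ay": 0, "az": 0},
  {"hand": 80, "x": 0.005, "y": 0.17, "z": 0.02, "ax": 0, "ay": 0, "az": 0},
  {"hand": 80, "x": 0.007, "y": 0.22, "z": 0.027, "ax": 0, "ay": 0, "az": 0},
  {"hand": 80, "x": 0.007, "y": 0.255, "z": 0.027, "ax": 0, "ay": 0, "az": 0},
  {"hand": 80, "x": 0.007, "y": 0.267, "z": 0.027, "ax": 0, "ay": 0, "az": 0},
  {"hand": 80, "x": 0.007, "y": 0.267, "z": 0.027, "ax": 0, "ay": 0, "az": 0},
  {"hand": 80, "x": 0.007, "y": 0.267, "z": 0.027, "ax": 0, "ay": 0, "az": 0},
])

```text
t: 8.98
tool_pos: [0.5553, -0.3205, 0.3404]
orientation: [-3.141, -0.001, 0.001]
force: [-0.8, 0.7, -0.1]
opening: 0.0745
gripper_force: 0.0
```

```bash
python3 -c "
from h import *
s=read_state();print(s['tool_pos'],s['force'],s['opening'])
im,d,p=shot('wrist','w4');print(proj(p,(.555,-.322,.038)))
hsv=cv2.cvtColor(im,cv2.COLOR_BGR2HSV)
m=cv2.inRange(hsv,(105,100,20),(130,255,255))
n,l,st,ce=cv2.connectedComponentsWithStats(m)
for a,b in zip(st,ce):
  if a[4]>200: print(a,b)
"
```

```text
[ 0.55533534 -0.32053846  0.34043512] [-0.78389326  0.6779065  -0.06471895] 0.07448597652562196
(np.float64(319.05403474721305), np.float64(193.45664379519985))
[     0      0    640    400 244502] [327.53751299 202.02539039]
[  67   52  111   72 6036] [123.055666   86.9454937]
[ 72 167  43  48 507] [100.         186.79289941]
[304 170  33  36 901] [319.94783574 187.67813541]
[  20  178   65   49 2000] [ 56.429 201.298]
[ 213  194   38   37 1019] [231.72914622 212.37487733]
[257 240  32  38 963] [272.80373832 258.92107996]
```

View pics/w4.png

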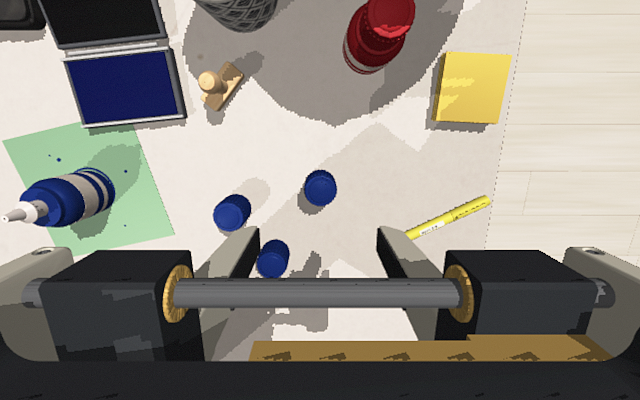

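The cap's top disc centre is at about (320,190), between the open fingers' lines. The neighbouring caps are at (232,212) and (272,259).

```bash
python3 -c "
from h import *
im,d,p=load('w4')
print([rayplane(p,320.3,r,.038) for r in (189,190.5,192)], d[190,320])
# foot: front edge row 170 at z=0
print(rayplane(p,321,170,0)-[.017,0,0])
print('other',rayplane(p,230,216,.038),rayplane(p,272,262,.038))
K=rayplane(p,320.3,190.5,.038)
print(delta((K[0],K[1],.167+.024)))
"
```

```text
[array([ 0.55976496, -0.32328443,  0.038     ]), array([ 0.55816594, -0.32328811,  0.038     ]), array([ 0.55656231, -0.3232918 ,  0.038     ])] 0.2905151
[ 0.55612944 -0.32431689  0.        ]
other [ 0.53020168 -0.22732813  0.038     ] [ 0.47614422 -0.26968512  0.038     ]
(array([0.0028, 0.0029, 0.1497]), array([-0.0006,  0.0002,  0.0013]))
```

carry_out([
  {"hand": 80, "x": 0.002, "y": 0.003, "z": 0.03, "ax": 0, "ay": 0, "az": 0},
  {"hand": 80, "x": 0.002, "y": 0.003, "z": 0.07, "ax": 0, "ay": 0, "az": 0},
  {"hand": 80, "x": 0.002, "y": 0.003, "z": 0.11, "ax": 0, "ay": 0, "az": 0},
  {"hand": 80, "x": 0.002, "y": 0.003, "z": 0.135, "ax": 0, "ay": 0, "az": 0},
  {"hand": 80, "x": 0.002, "y": 0.003, "z": 0.149, "ax": 0, "ay": 0, "az": 0},
  {"hand": 80, "x": 0.002, "y": 0.003, "z": 0.149, "ax": 0, "ay": 0, "az": 0},
  {"hand": 80, "x": 0.002, "y": 0.003, "z": 0.149, "ax": 0, "ay": 0, "az": 0},
])

```text
t: 9.9
tool_pos: [0.5579, -0.325, 0.1936]
orientation: [3.14, 0.0, 0.003]
force: [0.1, -0.5, 0.3]
opening: 0.0746
gripper_force: 0.0
```

carry_out([
  {"hand": 25, "x": 0, "y": 0, "z": 0, "ax": 0, "ay": 0, "az": 0},
  {"hand": 25, "x": 0, "y": 0, "z": 0, "ax": 0, "ay": 0, "az": 0},
  {"hand": 25, "x": 0, "y": 0, "z": 0, "ax": 0, "ay": 0, "az": 0},
  {"hand": 25, "x": 0, "y": 0, "z": 0, "ax": 0, "ay": 0, "az": 0},
  {"hand": 25, "x": 0, "y": 0, "z": 0, "ax": 0, "ay": 0, "az": 0},
  {"hand": 25, "x": 0, "y": 0, "z": 0, "ax": 0, "ay": 0, "az": 0},
  {"hand": 25, "x": 0, "y": 0, "z": 0, "ax": 0, "ay": 0, "az": 0},
], newtons=35)

```text
t: 10.78
tool_pos: [0.5571, -0.3249, 0.1919]
orientation: [-3.142, 0.0, 0.0]
force: [-0.1, -0.1, 0.7]
opening: 0.0322
gripper_force: 35.0
```

```bash
python3 -c "
from h import *
s=read_state();print(s['tool_pos'],s['force'],s['opening'])
im,d,p=shot('wrist','w5');print([proj(p,(s['tool_pos'][0]+.017,s['tool_pos'][1],z)) for z in (.038,0)])
cv2.imwrite('pics/w5c.png',cv2.resize(im[150:330,220:420],None,fx=3,fy=3))
"
```

```text
[ 0.55712289 -0.32487324  0.19186574] [-0.14616826 -0.09398874  0.73373914] 0.03222215085479936
[(np.float64(316.64599387358584), np.float64(233.22042410797732)), (np.float64(316.9385277985469), np.float64(210.43390071079818))]
```

View pics/w5c.png

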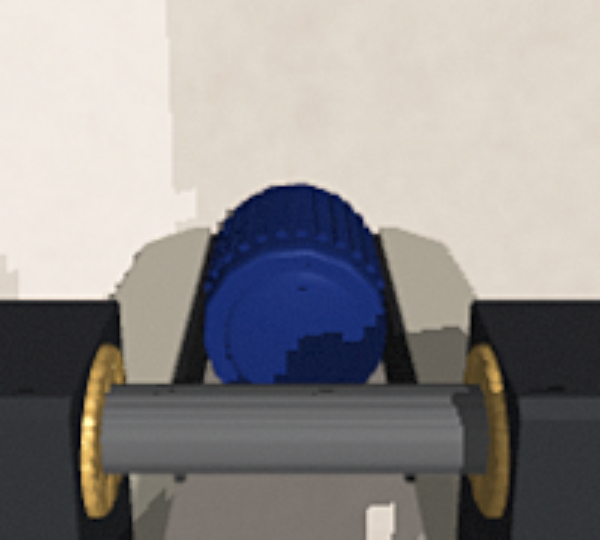

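The cap is held centred, with its foot edge at (319,211) where I expected (317,210). Lift it and carry it over the bottle.

carry_out([
  {"hand": 25, "x": 0, "y": 0, "z": -0.02, "ax": 0, "ay": 0, "az": 0},
  {"hand": 25, "x": 0, "y": 0, "z": -0.06, "ax": 0, "ay": 0, "az": 0},
  {"hand": 25, "x": 0, "y": 0, "z": -0.11, "ax": 0, "ay": 0, "az": 0},
  {"hand": 25, "x": 0, "y": -0.02, "z": -0.14, "ax": 0, "ay": 0, "az": 0},
  {"hand": 25, "x": -0.002, "y": -0.07, "z": -0.14, "ax": 0, "ay": 0, "az": 0},
  {"hand": 25, "x": -0.004, "y": -0.12, "z": -0.14, "ax": 0, "ay": 0, "az": 0},
  {"hand": 25, "x": -0.006, "y": -0.17, "z": -0.14, "ax": 0, "ay": 0, "az": 0},
  {"hand": 25, "x": -0.007, "y": -0.21, "z": -0.14, "ax": 0, "ay": 0, "az": 0},
])

```text
t: 11.82
tool_pos: [0.55, -0.1131, 0.3337]
orientation: [3.141, 0.001, 0.003]
force: [1.1, 0.7, -0.5]
opening: 0.0324
gripper_force: 35.0
```

```bash
python3 -c "
from h import *
s=read_state();print(s['tool_pos'],s['force'],s['opening'])
print(delta((.55,-.0548,.325)))
"
```

```text
[ 0.55000651 -0.11305169  0.33367686] [ 1.07272841  0.70312209 -0.52503762] 0.03240553754806634
(array([-0.    , -0.0583,  0.0087]), array([ 0.0004, -0.0018,  0.0003]))
```

carry_out([
  {"hand": 25, "x": 0, "y": -0.025, "z": 0.003, "ax": 0, "ay": 0, "az": 0},
  {"hand": 25, "x": 0, "y": -0.045, "z": 0.006, "ax": 0, "ay": 0, "az": 0},
  {"hand": 25, "x": 0, "y": -0.058, "z": 0.009, "ax": 0, "ay": 0, "az": 0},
  {"hand": 25, "x": 0, "y": -0.058, "z": 0.009, "ax": 0, "ay": 0, "az": 0},
  {"hand": 25, "x": 0, "y": -0.058, "z": 0.009, "ax": 0, "ay": 0, "az": 0},
  {"hand": 25, "x": 0, "y": -0.058, "z": 0.009, "ax": 0, "ay": 0, "az": 0},
])

```text
t: 12.58
tool_pos: [0.5503, -0.0577, 0.323]
orientation: [3.141, -0.002, 0.0]
force: [-0.6, 0.2, -0.8]
opening: 0.0327
gripper_force: 35.0
```

```bash
python3 -c "
from h import *
s=read_state();print(s['tool_pos'],s['force'],s['orientation'])
im,d,p=shot('wrist','w6');im2,d2,p2=shot('side','s6')
print(delta((.55,-.0548,.325)))
out=np.hstack([cv2.resize(im[130:330,220:420],(400,400)),cv2.resize(im2[130:230,260:360],(400,400))])
cv2.imwrite('pics/w6c.png',out)
"
```

```text
[ 0.55028372 -0.05767469  0.32297789] [-0.61720222  0.18402059 -0.75186758] [ 3.14136008e+00 -1.89234634e-03  1.53827823e-04]
(array([-0.0002, -0.0027, -0.0021]), array([ 0.0001, -0.    , -0.0011]))
```

View pics/w6c.png

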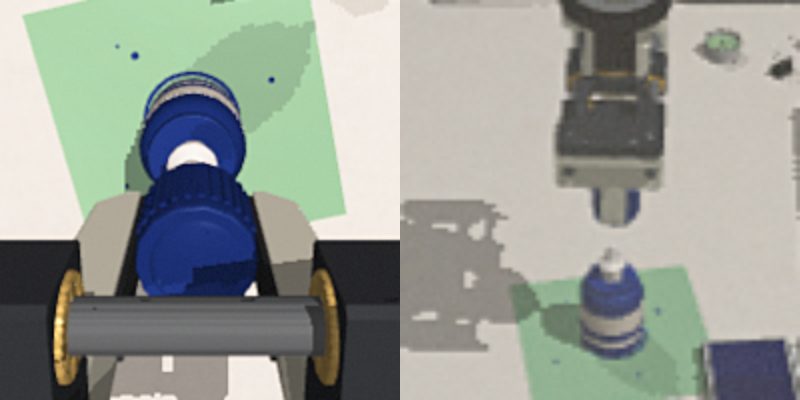

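Left panel: the cap's centre is about 2 mm to the right of the bottle's axis (crop columns 197 and 193). That agrees with the 2.7 mm y error in the state reading. Right panel: the cap is above the nozzle. Correct the y error and lower.

carry_out([
  {"hand": 25, "x": 0, "y": -0.0025, "z": 0.005, "ax": 0, "ay": 0, "az": 0},
  {"hand": 25, "x": 0, "y": -0.0025, "z": 0.015, "ax": 0, "ay": 0, "az": 0},
  {"hand": 25, "x": 0, "y": -0.0025, "z": 0.022, "ax": 0, "ay": 0, "az": 0},
  {"hand": 25, "x": 0, "y": -0.0025, "z": 0.025, "ax": 0, "ay": 0, "az": 0},
  {"hand": 25, "x": 0, "y": -0.0025, "z": 0.025, "ax": 0, "ay": 0, "az": 0},
  {"hand": 25, "x": 0, "y": -0.0025, "z": 0.025, "ax": 0, "ay": 0, "az": 0},
  {"hand": 25, "x": 0, "y": -0.0025, "z": 0.025, "ax": 0, "ay": 0, "az": 0},
], newtons=45)

```text
t: 13.55
tool_pos: [0.5503, -0.0544, 0.2983]
orientation: [3.142, -0.0, 0.001]
force: [-0.3, 0.6, -0.9]
opening: 0.0324
gripper_force: 45.0
```

```bash
python3 -c "
from h import *
s=read_state();print(s['tool_pos'],s['force'],s['opening'])
im,d,p=shot('wrist','w7')
hsv=cv2.cvtColor(im,cv2.COLOR_BGR2HSV)
m=cv2.inRange(hsv,(105,100,20),(130,255,255));m[:,:260]=0;m[:,380:]=0
for r in range(160,275,6):
  c=np.nonzero(m[r])[0]
  if len(c): print(r,c[0],c[-1],(c[0]+c[-1])/2)
print(delta((.55,-.0548,.30)))
"
```

```text
[ 0.55034286 -0.0544016   0.29826842] [-0.28598988  0.5992805  -0.91424699] 0.03238421057353335
160 287 289 288.0
172 308 329 318.5
178 300 338 319.0
184 296 342 319.0
190 294 344 319.0
196 296 343 319.5
202 293 346 319.5
208 292 348 320.0
214 291 348 319.5
220 292 347 319.5
226 295 344 319.5
232 291 344 317.5
238 290 346 318.0
244 288 348 318.0
250 288 347 317.5
256 288 348 318.0
262 288 348 318.0
268 289 347 318.0
274 292 342 317.0
(array([-0.0003,  0.0004, -0.0018]), array([ 0.0001, -0.0006, -0.0002]))
```

The cap and bottle axes agree to about 0.5 mm, since a centred grip also reads column 319. Lower it over the neck to just above the bead.

carry_out([
  {"hand": 25, "x": -0.0003, "y": 0.0005, "z": 0.005, "ax": 0, "ay": 0, "az": 0},
  {"hand": 25, "x": -0.0003, "y": 0.0005, "z": 0.01, "ax": 0, "ay": 0, "az": 0},
  {"hand": 25, "x": -0.0003, "y": 0.0005, "z": 0.015, "ax": 0, "ay": 0, "az": 0},
  {"hand": 25, "x": -0.0003, "y": 0.0005, "z": 0.019, "ax": 0, "ay": 0, "az": 0},
  {"hand": 25, "x": -0.0003, "y": 0.0005, "z": 0.023, "ax": 0, "ay": 0, "az": 0},
  {"hand": 25, "x": -0.0003, "y": 0.0005, "z": 0.025, "ax": 0, "ay": 0, "az": 0},
  {"hand": 25, "x": -0.0003, "y": 0.0005, "z": 0.025, "ax": 0, "ay": 0, "az": 0},
  {"hand": 25, "x": -0.0003, "y": 0.0005, "z": 0.025, "ax": 0, "ay": 0, "az": 0},
])

```text
t: 14.6
tool_pos: [0.55, -0.0549, 0.2731]
orientation: [3.142, -0.0, 0.0]
force: [-0.1, -0.2, -0.1]
opening: 0.0324
gripper_force: 45.0
```

carry_out([
  {"hand": 25, "x": 0, "y": 0, "z": 0.002, "ax": 0, "ay": 0, "az": 0},
  {"hand": 25, "x": 0, "y": 0, "z": 0.004, "ax": 0, "ay": 0, "az": 0},
  {"hand": 25, "x": 0, "y": 0, "z": 0.005, "ax": 0, "ay": 0, "az": 0},
  {"hand": 25, "x": 0, "y": 0, "z": 0.006, "ax": 0, "ay": 0, "az": 0},
  {"hand": 25, "x": 0, "y": 0, "z": 0.007, "ax": 0, "ay": 0, "az": 0},
  {"hand": 25, "x": 0, "y": 0, "z": 0.007, "ax": 0, "ay": 0, "az": 0},
  {"hand": 25, "x": 0, "y": 0, "z": 0.007, "ax": 0, "ay": 0, "az": 0},
])

```text
t: 15.48
tool_pos: [0.55, -0.055, 0.2663]
orientation: [3.141, -0.0, 0.0]
force: [-3.1, -1.2, 5.7]
opening: 0.0321
gripper_force: 45.0
```

carry_out([
  {"hand": 25, "x": 0, "y": 0, "z": 0.001, "ax": 0, "ay": 0, "az": 0},
  {"hand": 25, "x": 0, "y": 0, "z": 0.002, "ax": 0, "ay": 0, "az": 0},
  {"hand": 25, "x": 0, "y": 0, "z": 0.003, "ax": 0, "ay": 0, "az": 0},
  {"hand": 25, "x": 0, "y": 0, "z": 0.004, "ax": 0, "ay": 0, "az": 0},
  {"hand": 25, "x": 0, "y": 0, "z": 0.004, "ax": 0, "ay": 0, "az": 0},
  {"hand": 25, "x": 0, "y": 0, "z": 0.004, "ax": 0, "ay": 0, "az": 0},
])

```text
t: 16.23
tool_pos: [0.5509, -0.0552, 0.2652]
orientation: [3.14, -0.0, 0.005]
force: [-8.4, -0.9, 22.8]
opening: 0.0323
gripper_force: 45.0
```

```bash
python3 -c "
from h import *
s=read_state();print(s['tool_pos'],s['force'],s['wrist_torque'],s['orientation'])
im,d,p=shot('wrist','w8')
for r in range(180,262,2): print(r,im[r,319],d[r,319].round(4),end=' | ')
print()
for z,dx in((0,.025),(.053,.025),(.066,.0195),(.0742,.017),(.1122,.017)): print(z,proj(p,(s['tool_pos'][0]+dx,s['tool_pos'][1],z)))
hsv=cv2.cvtColor(im,cv2.COLOR_BGR2HSV)
m=cv2.inRange(hsv,(105,100,20),(130,255,255));m[:,:260]=0;m[:,380:]=0
print([(r,c[0],c[-1]) for r in range(176,280,6) for c in [np.nonzero(m[r])[0]] if len(c)])
"
```

```text
[ 0.55085289 -0.05520127  0.2652447 ] [-8.37297908 -0.87110565 22.75104784] [-0.16321664  1.71091768  0.03458935] [ 3.14042168e+00 -1.08337216e-04  5.27074884e-03]
180 [154 194 157] 0.2481 | 182 [74 15  8] 0.2447 | 184 [148 163 178] 0.2352 | 186 [102  82  82] 0.226 | 188 [156 172 185] 0.2203 | 190 [155 169 182] 0.2139 | 192 [123 101 100] 0.2084 | 194 [85 34 19] 0.2019 | 196 [95 40 25] 0.1979 | 198 [102  39  23] 0.1956 | 200 [112  44  25] 0.1943 | 202 [117  48  27] 0.1936 | 204 [124  51  31] 0.1935 | 206 [73 28  8] 0.1926 | 208 [133  64  46] 0.1878 | 210 [120  50  30] 0.1889 | 212 [79 31 19] 0.1746 | 214 [81 33 20] 0.1711 | 216 [84 36 22] 0.1674 | 218 [84 33 21] 0.163 | 220 [81 32 20] 0.1601 | 222 [84 36 23] 0.1574 | 224 [82 34 16] 0.1539 | 226 [90 35 22] 0.1522 | 228 [105  43  25] 0.1497 | 230 [82 30 17] 0.1475 | 232 [97 38 21] 0.1456 | 234 [154  81  60] 0.1458 | 236 [117  49  27] 0.1451 | 238 [119  49  30] 0.1459 | 240 [125  54  33] 0.1464 | 242 [132  58  38] 0.1453 | 244 [126  54  31] 0.1445 | 246 [124  53  30] 0.1449 | 248 [126  53  30] 0.1462 | 250 [121  50  29] 0.1458 | 252 [123
[... 367 characters left out ...]
312), np.float64(211.75680704917173))
0.1122 (np.float64(316.244783272462), np.float64(234.74262281427502))
[(182, np.int64(301), np.int64(367)), (188, np.int64(295), np.int64(340)), (194, np.int64(291), np.int64(344)), (200, np.int64(289), np.int64(346)), (206, np.int64(289), np.int64(345)), (212, np.int64(289), np.int64(348)), (218, np.int64(287), np.int64(350)), (224, np.int64(286), np.int64(351)), (230, np.int64(292), np.int64(344)), (236, np.int64(290), np.int64(345)), (242, np.int64(289), np.int64(347)), (248, np.int64(289), np.int64(347)), (254, np.int64(288), np.int64(348)), (260, np.int64(288), np.int64(348)), (266, np.int64(288), np.int64(348)), (272, np.int64(291), np.int64(345))]
```

The force reading is 23 N down with 8 N sideways. The torque puts the contact on the −x lugs, and the bottle's foot edge also shows about 2 mm further back. So the cap sits about 2 mm too far toward +x. Back off and re-measure before pressing.

carry_out([
  {"hand": 25, "x": 0, "y": 0, "z": -0.004, "ax": 0, "ay": 0, "az": 0},
  {"hand": 25, "x": 0, "y": 0, "z": -0.008, "ax": 0, "ay": 0, "az": 0},
  {"hand": 25, "x": 0, "y": 0, "z": -0.012, "ax": 0, "ay": 0, "az": 0},
  {"hand": 25, "x": 0, "y": 0, "z": -0.012, "ax": 0, "ay": 0, "az": 0},
  {"hand": 25, "x": 0, "y": 0, "z": -0.012, "ax": 0, "ay": 0, "az": 0},
])

```text
t: 16.9
tool_pos: [0.5498, -0.0548, 0.2736]
orientation: [-3.141, 0.0, 0.001]
force: [0.1, -0.2, -0.7]
opening: 0.032
gripper_force: 45.0
```

```bash
cat > m.py <<'E'
from h import *
import sys
s=read_state();print(s['tool_pos'],s['force'],s['wrist_torque'],s['orientation'])
im,d,p=shot('wrist',sys.argv[1])
R=cv2.Rodrigues(p['rotation'])[0]
V,U=np.mgrid[150:290,270:370];D=d[150:290,270:370]
P=np.stack([(U-p['cx'])/p['fx']*D,-(V-p['cy'])/p['fy']*D,-D],-1).reshape(-1,3)@R.T+p['position']
ok=(D>0).ravel()&(abs(P[:,1]-s['tool_pos'][1])<.03)&(abs(P[:,0]-s['tool_pos'][0])<.035)
from scipy.optimize import least_squares
rim=s['tool_pos'][2]-.192
for nm,z0,z1,r in(('body',.01,.048,.025),('cap',rim+.004,rim+.032,.017)):
    Q=P[ok&(P[:,2]>z0)&(P[:,2]<z1)];Q=Q[(Q[:,0]>s['tool_pos'][0]+.25*r)&(abs(np.hypot(Q[:,0]-s['tool_pos'][0],Q[:,1]-s['tool_pos'][1])-r)<.006)]
    f=least_squares(lambda c:np.hypot(Q[:,0]-c[0],Q[:,1]-c[1])-r,s['tool_pos'][:2],loss='soft_l1',f_scale=.001)
    print(nm,len(Q),f.x,'rms',np.sqrt(np.mean(f.fun**2)))
g=im.astype(int)
for r in range(170,216): print(r,g[r,319],end=' ')
print(); print([(z,dx,round(proj(p,(s['tool_pos'][0]+dx,s['tool_pos'][1],z))[1],1)) for z,dx in((0,.025),(.053,.025),(.066,.0195),(rim,.017))])
E
python3 m.py w9
```

```text
[ 0.54982439 -0.05484175  0.27359123] [ 0.08846044 -0.20086906 -0.66482838] [0.02660392 0.0015259  0.02067152] [-3.14146067e+00  3.62526549e-04  5.93985330e-04]
body 498 [ 0.54812103 -0.0561692 ] rms 0.00017410783100278268
cap 1189 [ 0.55071721 -0.05509539] rms 0.0018573377115359748
170 [156 196 159] 171 [148 189 152] 172 [147 185 149] 173 [136 133 105] 174 [115  26   8] 175 [126  97  73] 176 [152 185 149] 177 [134 172 138] 178 [72 13  4] 179 [127 122 130] 180 [147 163 176] 181 [65  1  0] 182 [110 105 112] 183 [161 181 193] 184 [157 170 181] 185 [156 168 180] 186 [157 172 184] 187 [163 171 182] 188 [145 128 130] 189 [74 16  0] 190 [84 32 18] 191 [91 40 22] 192 [94 40 22] 193 [100  41  23] 194 [105  42  22] 195 [110  45  24] 196 [116  49  30] 197 [119  50  31] 198 [120  50  31] 199 [122  50  31] 200 [112  47  25] 201 [85 34 20] 202 [97 43 28] 203 [129  62  43] 204 [123  52  31] 205 [118  49  29] 206 [118  49  26] 207 [119  51  30] 208 [120  51  31] 209 [121  52  30] 210 [115  46  28] 211 [95 41 27] 212 [80 35 25] 213 [81 29 19] 214 [84 36 25] 215 [82 33 18] 
[(0, 0.025, np.float64(174.6)), (0.053, 0.025, np.float64(188.0)), (0.066, 0.0195, np.float64(200.0)), (np.float64(0.08159123175301314), 0.017, np.float64(210.3))]
```

The dark line I took for the foot is the ink ring: ring front at row 173.5, foot at row 177.5. The bottle is therefore at x≈0.548, about 1 mm from the ring's centre, and the cap needs to go 1.5–2 mm toward −x.

carry_out([
  {"hand": 25, "x": -0.0017, "y": 0.0004, "z": 0, "ax": 0, "ay": 0, "az": 0},
  {"hand": 25, "x": -0.0017, "y": 0.0004, "z": 0.002, "ax": 0, "ay": 0, "az": 0},
  {"hand": 25, "x": -0.0017, "y": 0.0004, "z": 0.004, "ax": 0, "ay": 0, "az": 0},
  {"hand": 25, "x": -0.0017, "y": 0.0004, "z": 0.006, "ax": 0, "ay": 0, "az": 0},
  {"hand": 25, "x": -0.0017, "y": 0.0004, "z": 0.007, "ax": 0, "ay": 0, "az": 0},
  {"hand": 25, "x": -0.0017, "y": 0.0004, "z": 0.0075, "ax": 0, "ay": 0, "az": 0},
  {"hand": 25, "x": -0.0017, "y": 0.0004, "z": 0.0075, "ax": 0, "ay": 0, "az": 0},
])

```text
t: 17.82
tool_pos: [0.5482, -0.0553, 0.2665]
orientation: [3.141, -0.0, 0.0]
force: [-1.3, -0.8, 1.2]
opening: 0.0319
gripper_force: 45.0
```

```bash
python3 -c "
from h import *
s=read_state();print(s['tool_pos'],s['force'],s['wrist_torque'])"
```

```text
[ 0.54821825 -0.05534167  0.26651365] [-1.2901523  -0.8497994   1.23107698] [-0.0519716   0.21565667 -0.06360885]
```

carry_out([
  {"hand": 25, "x": -0.0005, "y": 0.0003, "z": 0.0003, "ax": 0, "ay": 0, "az": 0},
  {"hand": 25, "x": -0.0005, "y": 0.0003, "z": 0.0007, "ax": 0, "ay": 0, "az": 0},
  {"hand": 25, "x": -0.0005, "y": 0.0003, "z": 0.001, "ax": 0, "ay": 0, "az": 0},
  {"hand": 25, "x": -0.0005, "y": 0.0003, "z": 0.0014, "ax": 0, "ay": 0, "az": 0},
  {"hand": 25, "x": -0.0005, "y": 0.0003, "z": 0.0018, "ax": 0, "ay": 0, "az": 0},
  {"hand": 25, "x": -0.0005, "y": 0.0003, "z": 0.0018, "ax": 0, "ay": 0, "az": 0},
])

```text
t: 18.58
tool_pos: [0.5481, -0.0557, 0.2658]
orientation: [3.141, -0.0, 0.002]
force: [-2.7, -0.6, 9.2]
opening: 0.0317
gripper_force: 45.0
```

```bash
python3 -c "
from h import *
s=read_state();print(s['tool_pos'],s['force'],s['wrist_torque'])"
```

```text
[ 0.54812287 -0.05568403  0.2657745 ] [-2.71974858 -0.56017876  9.16236355] [-0.04764803  0.4809186  -0.03065942]
```

carry_out([
  {"hand": 25, "x": -0.0006, "y": 0.0001, "z": 0.0002, "ax": 0, "ay": 0, "az": 0},
  {"hand": 25, "x": -0.0006, "y": 0.0001, "z": 0.0005, "ax": 0, "ay": 0, "az": 0},
  {"hand": 25, "x": -0.0006, "y": 0.0001, "z": 0.0008, "ax": 0, "ay": 0, "az": 0},
  {"hand": 25, "x": -0.0006, "y": 0.0001, "z": 0.0011, "ax": 0, "ay": 0, "az": 0},
  {"hand": 25, "x": -0.0006, "y": 0.0001, "z": 0.0011, "ax": 0, "ay": 0, "az": 0},
])

```text
t: 19.2
tool_pos: [0.5478, -0.0558, 0.2653]
orientation: [3.141, -0.0, 0.004]
force: [-2.1, 0.3, 9.3]
opening: 0.0321
gripper_force: 45.0
```

```bash
python3 -c "
from h import *
s=read_state();print(s['tool_pos'],s['force'],s['wrist_torque'])"
```

```text
[ 0.54783841 -0.05580913  0.26530205] [-2.138066    0.29515582  9.2568702 ] [-0.04431867  0.37701116  0.03444561]
```

carry_out([
  {"hand": 25, "x": -0.0002, "y": 0, "z": 0.0003, "ax": 0, "ay": 0, "az": 0},
  {"hand": 25, "x": -0.0003, "y": 0, "z": 0.0006, "ax": 0, "ay": 0, "az": 0},
  {"hand": 25, "x": -0.0003, "y": 0, "z": 0.001, "ax": 0, "ay": 0, "az": 0},
  {"hand": 25, "x": -0.0003, "y": 0, "z": 0.0013, "ax": 0, "ay": 0, "az": 0},
  {"hand": 25, "x": -0.0003, "y": 0, "z": 0.0013, "ax": 0, "ay": 0, "az": 0},
])

```text
t: 19.82
tool_pos: [0.5464, -0.0556, 0.2614]
orientation: [-3.141, 0.0, 0.002]
force: [0.1, -0.2, -3.7]
opening: 0.0327
gripper_force: 45.0
```

```bash
python3 -c "
from h import *
s=read_state();print(s['tool_pos'],s['force'],s['wrist_torque'],s['opening'])"
```

```text
[ 0.54644774 -0.05555454  0.26141599] [ 0.05885224 -0.21419093 -3.65332457] [-0.00884871  0.04263704  0.01348555] 0.03271358979501401
```

It clicked: the tool dropped 4 mm and the force went to nothing. Check the centring before landing the rim.

```bash
python3 m.py w10
```

```text
[ 0.54644774 -0.05555454  0.26141599] [ 0.05885224 -0.21419093 -3.65332457] [-0.00884871  0.04263704  0.01348555] [-3.14124857e+00  2.31187295e-04  2.26193366e-03]
body 601 [ 0.54808256 -0.05590091] rms 0.00027958899014703586
cap 1178 [ 0.54715344 -0.05581412] rms 0.001872571386255444
170 [152 197 160] 171 [142 169 138] 172 [116  24   6] 173 [120  52  32] 174 [137 141 112] 175 [141 183 148] 176 [83 40 20] 177 [102  81  85] 178 [150 154 161] 179 [132 128 133] 180 [69  5  0] 181 [115 111 119] 182 [167 186 201] 183 [158 173 185] 184 [158 170 183] 185 [159 173 184] 186 [171 188 201] 187 [170 181 193] 188 [105  66  57] 189 [78 24  3] 190 [86 35 19] 191 [90 38 21] 192 [95 41 23] 193 [100  42  24] 194 [105  42  25] 195 [110  46  28] 196 [115  47  28] 197 [117  50  29] 198 [120  51  31] 199 [120  49  28] 200 [122  49  25] 201 [117  48  30] 202 [97 38 21] 203 [80 32 16] 204 [112  51  34] 205 [139  67  44] 206 [115  47  26] 207 [119  49  31] 208 [115  46  26] 209 [119  49  29] 210 [113  46  27] 211 [92 38 24] 212 [78 30 19] 213 [81 32 19] 214 [81 32 19] 215 [81 31 17] 
[(0, 0.025, np.float64(176.9)), (0.053, 0.025, np.float64(191.7)), (0.066, 0.0195, np.float64(204.7)), (np.float64(0.06941598978596603), 0.017, np.float64(210.0))]
```

carry_out([
  {"hand": 25, "x": 0.001, "y": 0, "z": 0.001, "ax": 0, "ay": 0, "az": 0},
  {"hand": 25, "x": 0.001, "y": 0, "z": 0.002, "ax": 0, "ay": 0, "az": 0},
  {"hand": 25, "x": 0.001, "y": 0, "z": 0.003, "ax": 0, "ay": 0, "az": 0},
  {"hand": 25, "x": 0.001, "y": 0, "z": 0.004, "ax": 0, "ay": 0, "az": 0},
  {"hand": 25, "x": 0.001, "y": 0, "z": 0.004, "ax": 0, "ay": 0, "az": 0},
  {"hand": 25, "x": 0.001, "y": 0, "z": 0.004, "ax": 0, "ay": 0, "az": 0},
])

```text
t: 20.62
tool_pos: [0.5479, -0.0557, 0.2583]
orientation: [3.142, -0.0, 0.0]
force: [-0.6, -0.2, -1.3]
opening: 0.0325
gripper_force: 45.0
```

```bash
python3 -c "
from h import *
s=read_state();print(s['tool_pos'],s['force'],s['wrist_torque'],s['opening'])"
```

```text
[ 0.54785962 -0.05569453  0.25830282] [-0.55985442 -0.20067195 -1.30109749] [ 0.01602106  0.00147685 -0.0085902 ] 0.03253452086904769
```

Not landed yet (about 0.3 mm left), with no side force. Press on.

carry_out([
  {"hand": 25, "x": 0, "y": 0, "z": 0.0005, "ax": 0, "ay": 0, "az": 0},
  {"hand": 25, "x": 0, "y": 0, "z": 0.001, "ax": 0, "ay": 0, "az": 0},
  {"hand": 25, "x": 0, "y": 0, "z": 0.0015, "ax": 0, "ay": 0, "az": 0},
  {"hand": 25, "x": 0, "y": 0, "z": 0.0015, "ax": 0, "ay": 0, "az": 0},
  {"hand": 25, "x": 0, "y": 0, "z": 0.0015, "ax": 0, "ay": 0, "az": 0},
])

```text
t: 21.25
tool_pos: [0.548, -0.0557, 0.2578]
orientation: [3.141, -0.0, 0.001]
force: [-3.2, 0.6, 8.3]
opening: 0.0324
gripper_force: 45.0
```

```bash
python3 -c "
from h import *
s=read_state();print(s['tool_pos'],s['force'],s['wrist_torque'],s['opening'])"
```

```text
[ 0.54799247 -0.05570255  0.25783014] [-3.15268047  0.56810899  8.29633335] [0.12614277 0.73546425 0.01507914] 0.032423699530165245
```

Landed at tool z 0.258, the expected height, with 8 N. Bring the press up to about 15 N.

carry_out([
  {"hand": 25, "x": -0.0002, "y": 0, "z": 0.0003, "ax": 0, "ay": 0, "az": 0},
  {"hand": 25, "x": -0.0004, "y": 0, "z": 0.0006, "ax": 0, "ay": 0, "az": 0},
  {"hand": 25, "x": -0.0004, "y": 0, "z": 0.0008, "ax": 0, "ay": 0, "az": 0},
  {"hand": 25, "x": -0.0004, "y": 0, "z": 0.0008, "ax": 0, "ay": 0, "az": 0},
  {"hand": 25, "x": -0.0004, "y": 0, "z": 0.0008, "ax": 0, "ay": 0, "az": 0},
  {"hand": 25, "x": -0.0004, "y": 0, "z": 0.0008, "ax": 0, "ay": 0, "az": 0},
])

```text
t: 22.0
tool_pos: [0.5479, -0.0557, 0.2578]
orientation: [3.141, -0.0, 0.002]
force: [-5.3, 1.2, 12.8]
opening: 0.0325
gripper_force: 45.0
```

```bash
python3 m.py w11
```

```text
[ 0.54785498 -0.05569796  0.2577942 ] [-5.34888128  1.21444252 12.77448318] [0.23883366 1.03932671 0.01183898] [ 3.14136834e+00 -2.31198450e-04  2.39178881e-03]
body 568 [ 0.54943198 -0.05607538] rms 0.0001635519368447779
cap 1168 [ 0.5490225  -0.05601243] rms 0.0018207102801056044
170 [147 185 150] 171 [151 189 152] 172 [149 189 153] 173 [153 196 160] 174 [145 173 140] 175 [123  62  41] 176 [121  40  21] 177 [120  80  59] 178 [102  97  72] 179 [100  79  85] 180 [140 138 145] 181 [105  79  78] 182 [77 23 11] 183 [121 116 122] 184 [161 179 192] 185 [156 169 182] 186 [157 169 182] 187 [158 173 186] 188 [155 163 174] 189 [124 105 103] 190 [77 23  4] 191 [83 33 16] 192 [89 38 25] 193 [94 37 21] 194 [99 42 25] 195 [104  43  28] 196 [107  43  25] 197 [113  45  26] 198 [116  48  28] 199 [117  47  26] 200 [119  51  31] 201 [122  49  27] 202 [119  48  29] 203 [101  43  25] 204 [77 28 15] 205 [112  52  38] 206 [145  72  49] 207 [116  46  26] 208 [119  49  29] 209 [121  52  31] 210 [117  50  27] 211 [95 39 22] 212 [78 31 19] 213 [79 28 17] 214 [83 36 21] 215 [82 32 20] 
[(0, 0.025, np.float64(178.6)), (0.053, 0.025, np.float64(193.9)), (0.066, 0.0195, np.float64(207.2)), (np.float64(0.06579419971549899), 0.017, np.float64(210.8))]
```

carry_out([
  {"hand": 25, "x": -0.0003, "y": 0, "z": 0.0002, "ax": 0, "ay": 0, "az": 0},
  {"hand": 25, "x": -0.0006, "y": 0.0001, "z": 0.0003, "ax": 0, "ay": 0, "az": 0},
  {"hand": 25, "x": -0.0006, "y": 0.0001, "z": 0.0003, "ax": 0, "ay": 0, "az": 0},
  {"hand": 25, "x": -0.0006, "y": 0.0001, "z": 0.0003, "ax": 0, "ay": 0, "az": 0},
  {"hand": 25, "x": -0.0006, "y": 0.0001, "z": 0.0003, "ax": 0, "ay": 0, "az": 0},
  {"hand": 25, "x": -0.0006, "y": 0.0001, "z": 0.0003, "ax": 0, "ay": 0, "az": 0},
  {"hand": 25, "x": -0.0006, "y": 0.0001, "z": 0.0003, "ax": 0, "ay": 0, "az": 0},
  {"hand": 25, "x": -0.0006, "y": 0.0001, "z": 0.0003, "ax": 0, "ay": 0, "az": 0},
])

```text
t: 23.05
tool_pos: [0.5475, -0.0557, 0.2578]
orientation: [3.141, -0.0, 0.004]
force: [-3.9, 1.5, 13.6]
opening: 0.0322
gripper_force: 45.0
```

The cap is landed and held, with a steady press of 13.6 N. Handing in.

```bash
python3 -c "
from plant import robot
print(robot.close_job())"
```

```text
the job is handed in; nothing more can be done
None
```

The job is handed in: the bottle was slid upright to within about 1 mm of the ring's middle, and the cap clicked on after one backed-off, off-centre press (23 N). It is down on the shoulder and held with about 14 N.

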